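# Release the left-hand clamp nut and fold the recipe stand down

## Robot

A 6-joint arm with a two-finger parallel gripper is mounted at the origin on the work surface. World frame = base frame: x ahead of the robot, y to its left, z up, the work surface at z = 0. Lengths are in mm, angles in rad, forces in N, time in s.
With the tool pointing down it reaches from about 325 to 900 mm from the base axis. Payload 6.1 kg.
Tool frame: the origin (TCP) lies on the centre line of the jaws, within the pads' length; the fingertips stand ctrl.tips_ahead ahead of it and the grasp point (between the pads) lies 2 mm behind it (ctrl.tips_ahead is the distance from the TCP to the fingertips, in mm); z points along the fingers, y is the line along which they close (so a half turn about z gives the same grasp; the last joint's range is limited). The gripper opens to 87 mm and grips with 3 to 60 N. Pads are 19 mm wide; open, the fingers measure 117 mm over their backs; the gripper's body (75 mm by 190 mm) begins 51 mm behind the grasp point.
Start: joints at [1.093, 0.22, 1.526, -0, 1.395, -0.126], TCP at [215.366, 586.714, 239.538] pointing down, gripper open.
Joint ranges: [-2.98, 2.98], [-0.91, 2.08], [0.09, 2.57], [-1.24, 4.39], [0.2, 2.65], [-2.68, 2.68]. Speed limits (rad/s): [2.57, 2.57, 3.01, 3.14, 3.14, 3.14].

## Interface

Orientations are given as a 3x3 rotation matrix whose columns are the frame's x, y, z axes.
In Python, from workcell import ctrl, viewer gives the robot as it stands. The module is installed in compiled form; this text tells all that it offers.
- The arm moves only by the shell command python3 -m handwheel 'ROWS'. ROWS is JSON, a list of rows, each a list of 7 numbers: the shift along the tool's x, y, z in cm, then the turn, a rotation vector about the tool's x, y, z in rad, then the finger opening in cm, from 0 to 8.7. In form: [[tx, ty, tz, ax, ay, az, grip], ...]. A call has 1 to 20 rows; each row shifts and turns the commanded pose from where the row before left it, along the tool's axes as they then stand; what a row does not reach is not made up. A row lasts 1/10 s, in which the tool goes at most 50 mm and 8.59 degrees, less where a joint would pass 70% of its speed; a pose out of reach is approached as far as the arm can. A call is refused whole if a number of a shift passes 5 or a number of a turn 0.15, either way. A call with a gripper value outside its range is refused whole. The fingers move at their own pace and stop on an object; the grip force is fixed at half the most. Time passes only in rows, so rows that do not move let the fingers close. It gives the time, the measured TCP pose, the force, the opening and the grip force at its end, in the units of the state.
- ctrl.read_state(): the state, without advancing time (a new reading comes with each control period).
- viewer.capture(name): name is "scene" or "top"; returns the picture (400x640x3 uint8, red, green, blue); there is no depth.
- viewer.camera_info(name): a dict with "fov_y" (degrees; the focal length in pixels is half the picture's height over the tangent of half this angle, whatever the lens; pixels are square), "cx", "cy" (the principal point, pixels), "cam_to_world" (4x4, takes a point from camera to world coordinates). Camera axes: x right, y down, z forward; pixel columns grow to the right and rows downward; lengths in mm; the calibration is good to about 2 mm. A picture is of the moment at which its call begins. camera_info takes no time and is no camera call.
- ctrl.close_job(): hands the job in; it is judged then, once.
Trained networks look in the newest picture that a camera, given by its name, has taken for a name from the list of things; names that differ only in an ending like _2 or _b are one class to them, and where a whole thing is asked for, a point or a joint stands for the part that bears it (a point fixed in the world has none). Each returns a list of dicts, best first, with "conf" (0 to 1); they miss things now and then, are a little off and sometimes report something else, mostly with a low value. They report only what shows in the picture. A call takes as long as a camera call.
- viewer.find_in(name, camera): "bbox" ([centre column, centre row, width, height] as shares, 0 to 1, of the picture: columns of its width, rows of its height, round what is visible of it).
The state is a dict: "clock": time; "q": joint angles; "dq": joint speeds; "joint_torque": joint torques, N m; "tcp_pos": TCP position; "ee_rot": TCP orientation; "force": force on the tool from outside, world axes, zero at the start; "wrist_torque": the same for the moment, N m; "opening": opening from 0.0 (shut) to 1.0 (fully open); "gripper_force": force on a finger pad.
Only numpy, scipy, OpenCV 4.12 (cv2) and the standard library are available. Lean on these libraries where they do the work, as an engineer would, in place of code of your own. Each camera call takes 0.05 s, during which the arm holds its last target. There are 200 camera calls.

## Task

Put the recipe stand away: its clamp nut has a left-hand thread, so unscrew it by turning its red lever clockwise (seen from above) until the white line engraved on the lever lines up with the black mark on the yellow pointer. Then, with the nut left at the mark, push the upright board over so that it drops fully flat on the side away from the nut. Leave the jar, biscuit cutter, spatula and rolling pin around the stand where they are.

Things in the scene. Friction and masses are not known exactly. Their poses are not given: they have to be found in the camera images.
- stand: Fixed dark wooden base of the recipe stand, 200 (x) x 370 (y) x 14 high, from y = -180 to +190. Origin at table height under the board's hinge line, which runs along the stand's x, 35 above the table. The nut's upright axis is at x = 0, y = +105 in this frame. The board falls towards the stand's -y.
- recipe_board (a joint): Board hinge. 0 = open: leaning 10 degrees past upright towards the nut (+y), resting there by its weight; growing = tipping towards -y; 1.745 = folded flat, the stop. Over-centre: past about 0.2 it drops by its own weight, slowed by a damper, in about 2 s. About 1 N at the top tips it. Blocked while the nut is clamped (tongue over the foot); free with the white line on the mark.
- board_back (a point): Middle of the back face (the side that looks at the nut) of the light wooden board, 79 along the board from the hinge; 112 above the table when open. The board is 172 wide (along the stand's x, centred), 8 thick, its top edge 154 from the hinge. Push this back at x = +40 to +70 in the stand's frame, clear of the foot.
- board_foot (a point): Point on the top (x = -31, y = 51) of the board's steel foot plate: L-shaped, x from -45 to +10 in the stand's frame for y = 2 to 83, and x from -45 to -18 on to y = 101, its top 25 above the table when the board is open. It is held down by the nut's tongue while clamped, and swings up with the board until it stands upright.
- clamp_nut (a joint): Turn of the clamp nut: 0 = fully tight (stop); growing = CLOCKWISE from above = unscrewing (left-hand thread, rises 8 per turn); stop at 3.3. Starts between 0 and 0.5. Stiff: about 2 to 3 N pushed at 55 from the axis; it stays where it is left. The mark is 1.5 to 2.8 rad of turning away from the start.
- nut_line (a point): On the nut's axis at the lever's top, 54 above the table when tight; x axis along the white line towards the tip. Lever: red bar 14 wide, reaching 70 from the axis, 38 to 54 above the table (up to 4 higher unscrewed). Hub 28 dia, top 56. Dark tongue, reach 43, top 32, points 110 degrees counter-clockwise of the lever.
- nut_tip (a point): End of the white line on the lever's tip, 70 from the nut's axis. The lever sweeps on the side away from the board; it can be pushed by a fingertip on its counter-clockwise flank, about 55 from the axis, the tip about 35 above the table.
- index_collar: Fixed aluminium collar under the nut with a flat yellow pointer, 20 wide and 3 thick, top 17 above the table, reaching 93 from the nut's axis. Origin on the nut's axis, 14 above the table; its x axis points along the pointer, to the black mark. The direction changes from start to start.
- index_mark (a point): Middle of the black mark on the yellow pointer, 83 from the nut's axis, where the white line must point.
- sugar_jar: glass jar with a red cap, 64 dia x 80 tall; bystander beside the stand, on its +x side. Origin at the centre of its underside.
- cutter: steel ring biscuit cutter, 70 dia x 40 tall; bystander off the nut end of the stand. Origin at the centre of its underside.
- scraper: spatula lying flat; bystander beside the stand, on its +x side. Origin at the middle of its length.
- rolling_pin: wooden rolling pin with green ends on two small rests, about 400 long and 62 high; bystander on the right. Origin at the centre of its underside.

How it is judged (in metres and radians):
On the way, in this order (a step that is already met when the one before it is completed fails the run):
1. the nut is unscrewed clockwise until its white line is on the black mark, the board still up (angle between the x axis of nut_line and the x axis of index_collar, either way round below 0.17 rad and value of joint recipe_board below 0.3 rad), for 0.3 s.
2. the board is tipped over and lies flat (value of joint recipe_board above 1.62 rad), for 0.2 s.
At the end, for the whole second after the job is handed in: The white line on the nut's lever points at the black mark within about 10 degrees (0.17 rad), and the board lies folded flat (hinge above 1.62 of 1.745 rad), both at rest (angle between the x axis of nut_line and the x axis of index_collar, either way round below 0.17 rad and value of joint recipe_board above 1.62 rad and velocity of joint recipe_board between -0.1 and 0.1 rad/s and velocity of joint clamp_nut below 0.1 rad/s); the robot touches nothing.
It fails at once if the jar, cutter, spatula or rolling pin is moved by more than 40 mm (distance of any of sugar_jar, cutter, scraper, rolling_pin from where it was at the start of the episode above 0.04 m).
It also fails if it takes over 45 s, if anything falls off the work surface, if the arm or the gripper's body presses on something with over 40 N, if the wrist force passes 120 N, or if a joint passes its speed limit or range.

## Working session

There is one attempt and no reset: what is moved stays moved. The work goes in short steps, Python scripts to look and compute and a shell command to move; the robot and the scene stay as the last step left them, time stands still between calls to the robot, and variables do not carry over. Pictures are saved under pics/ and viewed, at most 10 in all, crops included, and the job is handed in when it is done.

```bash
mkdir -p pics; cat > h.py <<'E'
import numpy as np, cv2
from workcell import ctrl, viewer
def cam(n):
    i=viewer.camera_info(n); T=np.array(i["cam_to_world"]); f=200/np.tan(np.radians(i["fov_y"])/2)
    return T,f,i["cx"],i["cy"]
def ray(n,u,v):
    T,f,cx,cy=cam(n); d=T[:3,:3]@np.array([(u-cx)/f,(v-cy)/f,1]); return T[:3,3],d
def at(n,u,v,z):
    o,d=ray(n,u,v); return (o+d*(z-o[2])/d[2]).round(1)
def px(n,p):
    T,f,cx,cy=cam(n); c=T[:3,:3].T@(np.array(p)-T[:3,3]); return c[0]/c[2]*f+cx,c[1]/c[2]*f+cy
def tri(a,b):
    (o1,d1),(o2,d2)=ray(*a),ray(*b); s=np.linalg.lstsq(np.c_[d1,-d2],o2-o1,rcond=None)[0]
    p,q=o1+s[0]*d1,o2+s[1]*d2; return ((p+q)/2).round(1),np.linalg.norm(p-q).round(1)
E
python3 - <<'E'
from h import *
for n in("top","scene"):
    cv2.imwrite(f"pics/{n}0.png",viewer.capture(n)[:,:,::-1])
    T,f,cx,cy=cam(n); print(n,T[:3,3].round(),f)
    for t in("stand","board_back","board_foot","nut_line","nut_tip","index_mark","index_collar","sugar_jar","cutter","scraper","rolling_pin"):
        print(t,[(round(b["bbox"][0]*640,1),round(b["bbox"][1]*400,1),round(b["bbox"][2]*640),round(b["bbox"][3]*400),round(b["conf"],2)) for b in viewer.find_in(t,n)[:2]])
s=ctrl.read_state();print(s["ee_rot"],s["tcp_pos"],ctrl.tips_ahead,s["clock"])
E
```

```text
top [ 451.  -58. 1157.] 469.1833952540487
stand [(294.5, 222.4, 161, 107, 0.56)]
board_back [(281.5, 216.0, 56, 81, 0.59)]
board_foot [(280.2, 214.9, 60, 85, 0.65)]
nut_line [(252.0, 223.4, 33, 33, 0.73), (283.0, 217.6, 59, 80, 0.38)]
nut_tip [(252.0, 223.1, 38, 28, 0.93)]
index_mark [(243.8, 195.2, 22, 29, 0.77)]
index_collar [(245.6, 199.4, 24, 45, 0.72)]
sugar_jar [(234.3, 150.7, 28, 29, 0.68), (282.5, 216.9, 55, 84, 0.65)]
cutter [(187.3, 227.2, 29, 30, 0.57)]
scraper [(336.0, 146.9, 39, 82, 0.79)]
rolling_pin []
scene [1305. -191.  855.] 388.7395970200006
stand [(345.6, 191.2, 125, 91, 0.88), (428.8, 196.4, 27, 24, 0.17)]
board_back [(356.9, 183.2, 39, 75, 0.64), (202.4, 197.0, 28, 97, 0.37)]
board_foot [(360.9, 183.6, 37, 78, 0.88)]
nut_line [(382.5, 197.6, 29, 25, 0.7)]
nut_tip [(380.5, 197.5, 25, 28, 0.58)]
index_mark [(390.3, 219.2, 29, 23, 0.71)]
index_collar [(388.7, 217.0, 28, 21, 0.7)]
sugar_jar [(414.3, 242.7, 28, 36, 0.8)]
cutter [(427.5, 196.4, 24, 27, 0.92)]
scraper [(319.4, 268.7, 30, 66, 0.64), (357.6, 182.4, 36, 79, 0.43)]
rolling_pin [(200.7, 196.1, 32, 93, 0.62)]
[[-9.38744707e-01  3.44613370e-01  2.54767507e-06]
 [ 3.44613370e-01  9.38744707e-01  1.19344303e-05]
 [ 1.72114775e-06  1.20813461e-05 -1.00000000e+00]] [215.38070944 586.71681425 239.54423179] 17.0 1.2
```

View pics/top0.png

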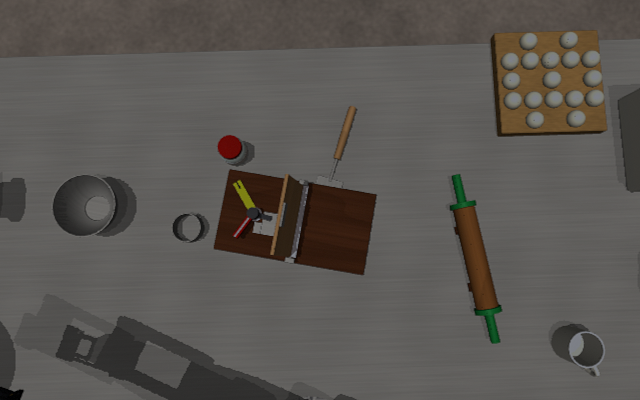

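View pics/scene0.png

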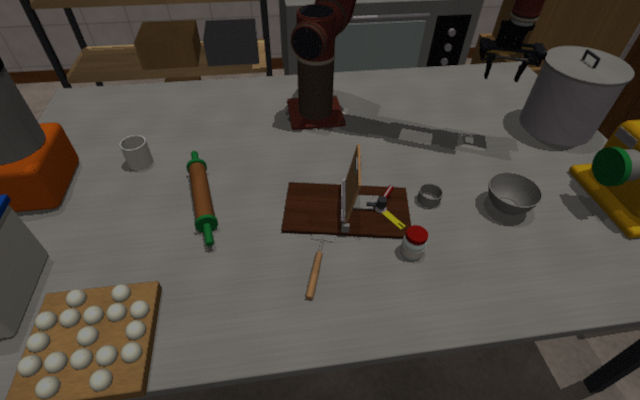

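The top view shows the stand (corners about (230,169), (377,194), (364,274), (215,249)). The nut is at (254,214), the red lever tip near (236,236), the yellow pointer tip near (237,183), and the jar at (232,148). I'll zoom in on these next.

```bash
python3 - <<'E'
from h import *
im=cv2.imread("pics/top0.png")[160:260,205:315]
cv2.imwrite("pics/z0.png",cv2.resize(im,None,fx=6,fy=6,interpolation=cv2.INTER_CUBIC))
c=np.array([at("top",*p,14)[:2] for p in((230,169),(377,194),(364,274),(215,249))]);print(c)
ce=c.mean(0); y=(c[0]+c[3]-c[1]-c[2]);y/=np.linalg.norm(y);x=(c[0]+c[1]-c[2]-c[3]);x/=np.linalg.norm(x)
print(ce,x,y,"origin",ce-5*y,"nut",ce+100*y)
for n,p in(("jar",(233,152)),("cut",(187,232))):print(n,at("top",*p,0))
E
```

```text
[[ 664.   177.5]
 [ 591.  -183.1]
 [ 398.  -143.8]
 [ 468.3  214.9]]
[530.325  16.375] [ 0.98108223 -0.19359148] [0.19538192 0.98072723] origin [529.34809042  11.47136383] nut [549.86319165 114.44772336]
jar [709.8 172.6   0. ]
cut [512.2 287.3   0. ]
```

View pics/z0.png

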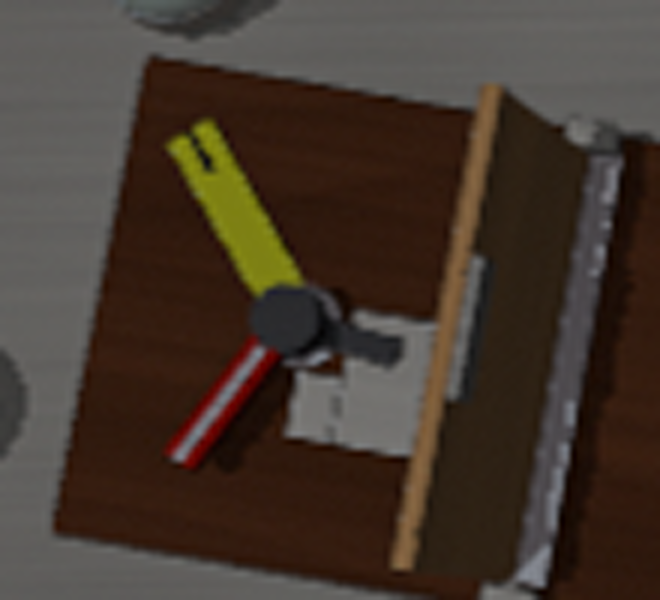

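```bash
python3 - <<'E'
from h import *
g=lambda u,v,z:at("top",205+u/6,160+v/6,z)[:2]
hub=g(287,320,56);tip=g(181,460,54.5);lin=g(262,352,54.5);mk=g(204,150,17);pb=g(282,282,17)
print(hub,tip,lin,mk,pb)
a=lambda p,q:np.arctan2(*(q-p)[::-1])
n=np.array([549.9,114.4])
for c in(hub,n): print(a(c,tip),a(lin,tip),np.hypot(*(tip-c)),a(c,mk),a(pb,mk),np.hypot(*(mk-c)))
print("px of nut",px("top",[*n,56]), "standY",a(0*n,np.array([.1945,.981])))
print(ctrl.read_state()["ee_rot"][:,1] if 0 else "")
E
```

```text
[548.6 115.6] [495.1 157.9] [536.5 125.8] [622.9 155. ] [567.7 123.6]
2.4725764026643056 2.4820562641110877 68.20219937802594 0.4875792094526519 0.5171929917300447 84.10023781179214
2.470646336010122 2.4820562641110877 69.96634905438468 0.5075636206378666 0.5171929917300447 83.53059319794156
px of nut (np.float64(253.3506380663411), np.float64(212.78293844841278)) standY 1.3750675954827352
```

```bash
python3 -m handwheel '[[-3.37,-2.87,0,0,0,0,0],[-3.37,-2.87,0,0,0,0,0],[-3.37,-2.87,0,0,0,0,0],[-3.37,-2.87,0,0,0,0,0],[-3.37,-2.87,0,0,0,0,0],[-3.37,-2.87,0,0,0,0,0],[-3.37,-2.87,0,0,0,0,0],[-3.37,-2.87,0,0,0,0,0],[-3.37,-2.87,0,0,0,0,0],[-3.37,-2.87,0,0,0,0,0],[-3.37,-2.87,0,0,0,0,0],[-3.37,-2.87,0,0,0,0,0]]'
python3 -m handwheel '[[0,0,0.5,0,0,-0.13,0],[0,0,0.5,0,0,-0.13,0],[0,0,0.5,0,0,-0.13,0],[0,0,0.5,0,0,-0.13,0],[0,0,0.5,0,0,-0.13,0],[0,0,0.5,0,0,-0.13,0],[0,0,0.5,0,0,-0.13,0],[0,0,0.5,0,0,-0.13,0],[0,0,0.5,0,0,-0.13,0],[0,0,0.5,0,0,-0.13,0],[0,0,0.5,0,0,-0.14,0],[0,0,0.5,0,0,-0.14,0],[0,0,0,0,0,0,0]]'
cat >> h.py <<'E'
N=np.array([549.5,115.])
def where(th):
    s=ctrl.read_state();R=np.array(s["ee_rot"]);p=np.array(s["tcp_pos"])
    u=np.array([np.cos(th),np.sin(th)]);n=np.array([-u[1],u[0]]);d=p[:2]-N
    print("t",s["clock"],"tcp",p.round(1),"yang",np.arctan2(R[1,1],R[0,1]).round(3),"r",(d@u).round(1),"n",(d@n).round(1),"polar",np.arctan2(d[1],d[0]).round(3),"F",np.round(s["force"],1),"q6",round(s["q"][5],2),"op",s["opening"])
    return R,p
E
python3 -c "
from h import *
R,p=where(2.47);print(R.T@(np.array([476.6,124.4,51])-p)/10)"
```

```text
clock: 2.4
tcp_pos: [477.0, 122.4, 239.9]
ee_rot: [[-0.939, 0.345, 0.001], [0.345, 0.939, 0.0], [-0.001, 0.001, -1.0]]
force: [0.2, 0.5, -0.4]
opening: 0.033
gripper_force: 0.0
clock: 3.7
tcp_pos: [475.2, 129.5, 178.9]
ee_rot: [[-0.343, -0.939, -0.0], [-0.939, 0.343, -0.007], [0.007, -0.002, -1.0]]
force: [0.8, -0.0, 0.2]
opening: 0.01
gripper_force: 0.0
t 3.7 tcp [475.2 129.5 178.9] yang 2.791 r 67.2 n 34.9 polar 2.949 F [ 0.8 -0.   0.2] q6 -2.68 op 0.009702891347682959
[ 0.34604731 -0.28083145 12.79015788]
```

```bash
python3 -m handwheel '[[0.3,-0.3,0.8,0,0,0.1,0],[0,0,2,0,0,0,0],[0,0,2,0,0,0,0],[0,0,2,0,0,0,0],[0,0,2,0,0,0,0],[0,0,2,0,0,0,0],[0,0,1,0,0,0,0],[0,0,1,0,0,0,0],[0,0,0,0,0,0,0]]'
python3 - <<'E'
from h import *
R,p=where(2.47);print(R.round(3))
cv2.imwrite("pics/s1.png",cv2.resize(viewer.capture("scene")[150:260,300:460,::-1],None,fx=5,fy=5,interpolation=cv2.INTER_CUBIC))
E
```

```text
clock: 4.6
tcp_pos: [477.0, 124.3, 50.7]
ee_rot: [[-0.435, -0.901, -0.001], [-0.901, 0.434, -0.007], [0.007, -0.002, -1.0]]
force: [-0.1, 0.8, -0.5]
opening: 0.007
gripper_force: 0.0
t 4.6 tcp [477.  124.3  50.7] yang 2.692 r 62.5 n 37.8 polar 3.014 F [-0.1  0.8 -0.5] q6 -2.59 op 0.007045714960968613
[[-0.435 -0.901 -0.001]
 [-0.901  0.434 -0.007]
 [ 0.007 -0.002 -1.   ]]
```

View pics/s1.png

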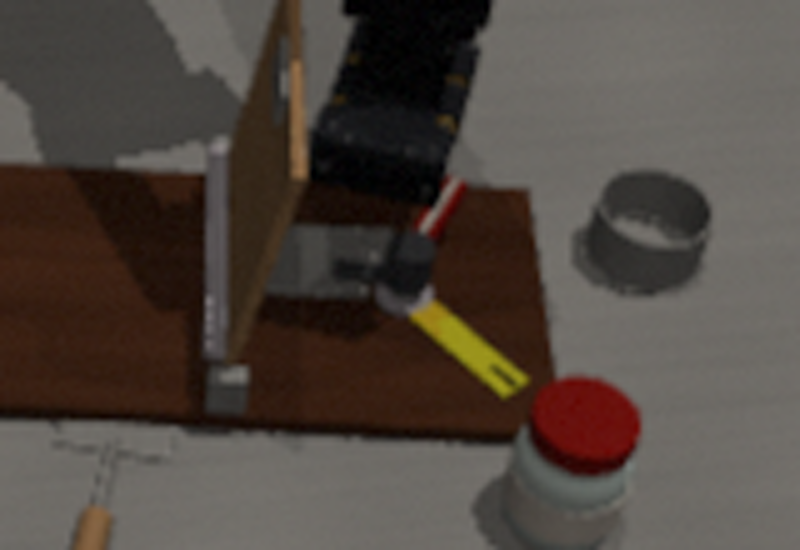

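```bash
python3 -m handwheel '[[-0.8,-0.2,0,0,0,0,0],[-0.8,-0.2,0,0,0,0,0],[-0.66,0.03,0,0,0,0.1,0],[-0.66,0.03,0,0,0,0.1,0],[-0.66,0.03,0,0,0,0.1,0],[-0.66,0.03,0,0,0,0.1,0],[-0.66,0.03,0,0,0,0.1,0],[-0.66,0.03,0,0,0,0.1,0],[-0.66,0.03,0,0,0,0.1,0],[-0.66,0.03,0,0,0,0.1,0]]'
python3 - <<'E'
from h import *
R,p=where(1.67)
E
python3 -m handwheel '[[-0.66,0.03,0,0,0,0.1,0],[-0.66,0.03,0,0,0,0.1,0],[-0.66,0.03,0,0,0,0.1,0],[-0.66,0.03,0,0,0,0.1,0],[-0.66,0.03,0,0,0,0.1,0],[-0.66,0.03,0,0,0,0.1,0],[-0.66,0.03,0,0,0,0.1,0],[-0.66,0.03,0,0,0,0.1,0],[0,0,0,0,0,0,0]]'
python3 - <<'E'
from h import *
R,p=where(.87)
for n in("top","scene"):cv2.imwrite(f"pics/{n}2.png",viewer.capture(n)[:,:,::-1])
a=cv2.imread("pics/top2.png")[160:260,205:315];b=cv2.imread("pics/scene2.png")[170:270,340:450]
cv2.imwrite("pics/z2.png",np.hstack([cv2.resize(k,(396,360),interpolation=cv2.INTER_CUBIC) for k in(a,b)]))
E
```

```text
clock: 5.65
tcp_pos: [523.5, 175.7, 51.7]
ee_rot: [[-0.95, -0.312, -0.0], [-0.312, 0.95, -0.007], [0.002, -0.006, -1.0]]
force: [-4.3, 1.1, 3.1]
opening: 0.006
gripper_force: 1.8
t 5.65 tcp [523.5 175.7  51.7] yang 1.888 r 63.0 n 19.9 polar 1.976 F [-4.3  1.1  3.1] q6 -1.7 op 0.006196678088003705
clock: 6.55
tcp_pos: [575.9, 176.3, 51.9]
ee_rot: [[-0.887, 0.461, 0.002], [0.461, 0.887, -0.006], [-0.004, -0.005, -1.0]]
force: [-0.4, 1.2, 1.2]
opening: 0.005
gripper_force: 0.5
t 6.55 tcp [575.9 176.3  51.9] yang 1.091 r 63.9 n 19.3 polar 1.164 F [-0.4  1.2  1.2] q6 -0.92 op 0.005448357203526142
```

View pics/z2.png

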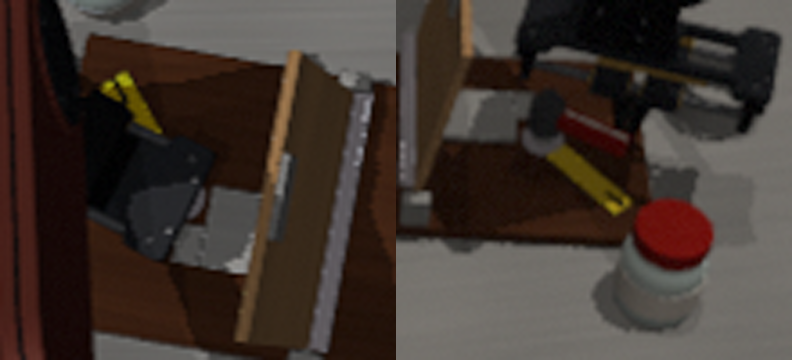

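The scene crop shows the red lever about (565,108)–(630,140), still short (counter-clockwise) of the yellow pointer tip at (618,203). The board is up.

```bash
python3 - <<'E'
from h import *
a=at("scene",386.9,200,56.5);b=at("scene",405,208.9,56.5);m=at("scene",340+222/3.6,170+203/3.6,17)
g=lambda p:np.arctan2(p[1]-N[1],p[0]-N[0]).round(3)
print(a,b,g(b),np.hypot(*(b[:2]-N)),m,g(m),np.hypot(*(m[:2]-N)))
E
```

```text
[559.3 130.1  56.5] [600.3 171.6  56.5] 0.839 76.0539282351674 [630.1 159.7  17. ] 0.506 92.16534055706626
```

```bash
python3 -m handwheel '[[-0.66,0.03,0,0,0,0.1,0],[-0.66,0.03,0,0,0,0.1,0],[-0.66,0.03,0,0,0,0.1,0],[-0.26,0.01,0,0,0,0.04,0],[0,0,0,0,0,0,0]]'
python3 -m handwheel '[[1,0,0,0,0,0,0],[1,0,0,0,0,0,0],[1,0.5,0,0,0,0,0],[0,0,-2,0,0,0,0],[0,0,-4,0,0,0,0],[0,0,-4,0,0,0,0],[0,0,-4,0,0,0,0],[0,4,-2,0,0,0,0],[0,4,0,0,0,0,0],[0,4,0,0,0,0,0],[0,0,0,0,0,0,0]]'
python3 - <<'E'
from h import *
R,p=where(.505);print(R.round(3))
for n in("top","scene"):cv2.imwrite(f"pics/{n}3.png",viewer.capture(n)[:,:,::-1])
a=cv2.imread("pics/top3.png")[160:260,205:315];b=cv2.imread("pics/scene3.png")[170:270,340:450]
cv2.imwrite("pics/z3.png",np.hstack([cv2.resize(k,(396,360),interpolation=cv2.INTER_CUBIC) for k in(a,b)]))
E
```

```text
clock: 7.15
tcp_pos: [593.9, 164.0, 51.5]
ee_rot: [[-0.684, 0.729, 0.001], [0.729, 0.684, -0.007], [-0.005, -0.004, -1.0]]
force: [-1.3, 1.5, 0.8]
opening: 0.005
gripper_force: 0.7
clock: 8.25
tcp_pos: [665.5, 275.9, 208.3]
ee_rot: [[-0.685, 0.728, -0.0], [0.728, 0.685, -0.006], [-0.004, -0.004, -1.0]]
force: [-0.4, -0.8, -0.2]
opening: 0.007
gripper_force: 0.0
t 8.25 tcp [665.5 275.9 208.3] yang 0.755 r 179.4 n 84.7 polar 0.946 F [-0.4 -0.8 -0.2] q6 -0.47 op 0.007050695067810386
[[-0.685  0.728 -0.   ]
 [ 0.728  0.685 -0.006]
 [-0.004 -0.004 -1.   ]]
```

View pics/z3.png

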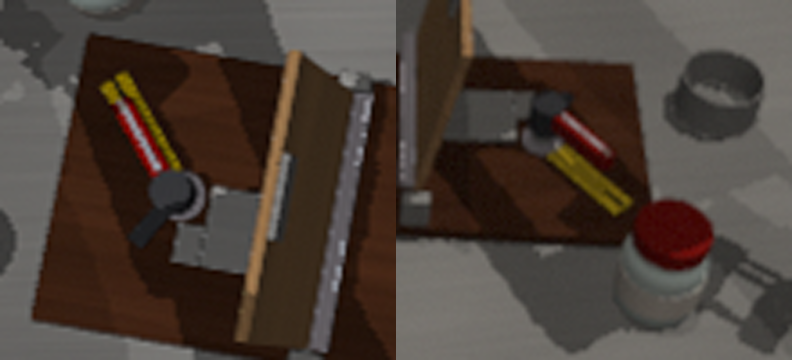

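The top crop shows the lever (tip about (118,100)) alongside the yellow pointer (tip (115,80)), and the board still up. I'll check the angle numerically.

```bash
python3 - <<'E'
from h import *
def red(f,n,box,z):
    im=cv2.imread(f).astype(int);u0,u1,v0,v1=box
    b,g,r=im[...,0],im[...,1],im[...,2]
    for nm,m,zz in(("red",(r>80)&(g<r*.4)&(b<r*.4),z),("white",(r>120)&(g>100)&(b>100),z),("yel",(r>90)&(g>80)&(b<60),17)):
        M=np.zeros_like(m);M[v0:v1,u0:u1]=m[v0:v1,u0:u1];v,u=np.nonzero(M)
        if len(u)<5: continue
        P=np.array([at(n,x,y,zz)[:2] for x,y in zip(u,v)])
        l=cv2.fitLine(P.astype(np.float32),cv2.DIST_L2,0,.01,.01).ravel();c=P.mean(0)-N
        print(f,nm,len(u),"axis",np.arctan2(l[1],l[0]).round(3),"polar",np.arctan2(c[1],c[0]).round(3),P.mean(0).round(1))
red("pics/top3.png","top",(225,258,178,212),56.5)
red("pics/top0.png","top",(225,258,175,242),54.5)
print(at("top",237.8,187.8,56.5))
a=at("top",237.8,187.8,56.5)[:2]-N;print(np.arctan2(a[1],a[0]),np.hypot(*a))
# board push targets in stand frame
x=np.array([.981,-.1945]);y=np.array([.1945,.981]);o=N-105*y
for s in((55,75),(55,42),(55,10),(55,-20)):print(s,o+s[0]*x+s[1]*y)
E
```

```text
pics/top3.png red 74 axis 0.507 polar 0.557 [583.9 136.4]
pics/top3.png white 36 axis 0.606 polar 0.562 [586.2 138.1]
pics/top3.png yel 74 axis 0.651 polar 0.467 [610.5 145.8]
pics/top0.png red 62 axis -0.671 polar 2.414 [518.5 142.6]
pics/top0.png white 12 axis -1.374 polar 2.811 [513.4 127.4]
pics/top0.png yel 230 axis 0.514 polar 0.53 [598.  143.4]
[610.3 150.5  56.5]
0.5284834045430153 70.40518446819094
(55, 75) [597.62    74.8725]
(55, 42) [591.2015  42.4995]
(55, 10) [584.9775  11.1075]
(55, -20) [579.1425 -18.3225]
```

```bash
python3 -m handwheel '[[0,0,0,0,0,-0.124,0],[0,0,0,0,0,-0.124,0],[0,0,0,0,0,-0.124,0],[0,0,0,0,0,-0.124,0],[0,0,0,0,0,-0.124,0],[0.5,-3.5,0,0,0,0,0],[0.5,-3.5,0,0,0,0,0],[0.5,-3.5,0,0,0,0,0],[0.5,-3.5,0,0,0,0,0],[0.5,-3.5,0,0,0,0,0],[0.25,-3.5,0,0,0,0,0],[0,0,2.5,0,0,0,0],[0,0,2.6,0,0,0,0],[0,0,0,0,0,0,0]]'
python3 - <<'E'
from h import *
R,p=where(.52)
x=np.array([.981,-.1945]);y=np.array([.1945,.981]);d=p[:2]-(N-105*y);print("stand",d@x,d@y)
E
```

```text
clock: 9.75
tcp_pos: [592.3, 70.6, 157.7]
ee_rot: [[-0.98, 0.198, -0.006], [0.198, 0.98, -0.007], [0.004, -0.008, -1.0]]
force: [-1.1, 0.3, -0.4]
opening: 0.003
gripper_force: 0.0
t 9.75 tcp [592.3  70.6 157.7] yang 1.371 r 15.1 n -59.8 polar -0.803 F [-1.1  0.3 -0.4] q6 -1.38 op 0.002525952261063744
stand 50.634291533614935 69.80582777355896
```

```bash
python3 -m handwheel '[[0,-1,0,0,0,0,0],[0,-1,0,0,0,0,0],[0,-0.7,0,0,0,0,0],[0,-0.7,0,0,0,0,0],[0,-0.7,0,0,0,0,0],[0,-0.7,0,0,0,0,0],[0,-0.7,0,0,0,0,0],[0,-0.7,0,0,0,0,0],[0,-0.7,0,0,0,0,0],[0,-0.7,0,0,0,0,0],[0,-0.7,0,0,0,0,0],[0,0,0,0,0,0,0]]'
python3 -m handwheel '[[0,2,0,0,0,0,0],[0,3,0,0,0,0,0],[0,4,0,0,0,0,0],[0,4,-3,0,0,0,0],[0,4,-3,0,0,0,0],[0,4,0,0,0,0,0],[0,4,0,0,0,0,0],[0,4,0,0,0,0,0],[0,0,0,0,0,0,0],[0,0,0,0,0,0,0],[0,0,0,0,0,0,0],[0,0,0,0,0,0,0],[0,0,0,0,0,0,0],[0,0,0,0,0,0,0],[0,0,0,0,0,0,0],[0,0,0,0,0,0,0],[0,0,0,0,0,0,0],[0,0,0,0,0,0,0],[0,0,0,0,0,0,0],[0,0,0,0,0,0,0]]'
python3 -m handwheel '[[0,0,0,0,0,0,0],[0,0,0,0,0,0,0],[0,0,0,0,0,0,0],[0,0,0,0,0,0,0],[0,0,0,0,0,0,0],[0,0,0,0,0,0,0],[0,0,0,0,0,0,0],[0,0,0,0,0,0,0],[0,0,0,0,0,0,0],[0,0,0,0,0,0,0]]'
python3 - <<'E'
from h import *
for n in("top","scene"):cv2.imwrite(f"pics/{n}4.png",viewer.capture(n)[:,:,::-1])
a=cv2.imread("pics/top4.png")[140:290,205:385];b=cv2.imread("pics/scene4.png")[150:300,280:460]
cv2.imwrite("pics/z4.png",np.hstack([cv2.resize(k,(396,330),interpolation=cv2.INTER_CUBIC) for k in(a,b)]))
E
```

```text
clock: 10.95
tcp_pos: [579.5, -11.1, 161.5]
ee_rot: [[-0.98, 0.198, 0.001], [0.198, 0.98, -0.007], [-0.002, -0.007, -1.0]]
force: [0.5, 0.9, 0.2]
opening: 0.007
gripper_force: 0.0
clock: 12.95
tcp_pos: [636.9, 274.7, 219.6]
ee_rot: [[-0.98, 0.197, 0.001], [0.197, 0.98, -0.007], [-0.002, -0.007, -1.0]]
force: [-0.7, 0.5, -0.5]
opening: 0.01
gripper_force: 0.0
clock: 13.95
tcp_pos: [637.0, 274.7, 219.6]
ee_rot: [[-0.98, 0.198, 0.001], [0.197, 0.98, -0.007], [-0.002, -0.007, -1.0]]
force: [0.1, -0.5, 0.2]
opening: 0.003
gripper_force: 0.0
```

View pics/z4.png

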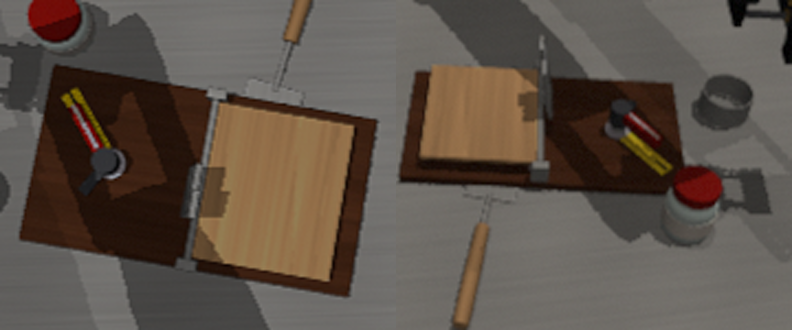

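The board lies flat at about (280,190) in the top half, with its foot standing upright. The lever still lies along the pointer, the bystanders haven't moved and the arm is clear.

```bash
python3 -c "
from workcell import ctrl;print(ctrl.close_job())"
```

```text
the job is handed in; nothing more can be done
None
```

I handed the job in at about 14 s: the nut is unscrewed to the mark (within about 0.05 rad in the pictures), the board lies flat, the jar, cutter and spatula were untouched in the last pictures, and the arm never went near the rolling pin; no verdict came back.

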